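# Hang the kiln door on its pintles and close it

### The arm

A 6-joint arm with a two-finger parallel gripper is mounted at the origin on the work surface. World frame = base frame: x ahead of the robot, y to its left, z up, the work surface at z = 0. Lengths are in mm, angles in rad, forces in N, time in s.
With the tool pointing down it reaches from about 400 to 925 mm from the base axis. Payload 12.5 kg.
Tool frame: the origin (TCP) lies at the very end of the fingers, on their centre line; the grasp point (between the pads) lies grip_depth behind it (grip_depth is the distance from the TCP to the grasp point, in mm); z points along the fingers, y is the line along which they close (so a half turn about z gives the same grasp; the last joint's range is limited). The gripper opens to 95 mm and grips with 3 to 60 N. Pads are 20 mm wide; open, the fingers measure 119 mm over their backs; the gripper's body (75 mm by 180 mm) begins 59 mm behind the grasp point.
Start: joints at [1.026, 0.491, 1.559, -0, 1.092, -0.106], TCP at [265.521, 565.817, 186.861] pointing down, gripper open.
Joint ranges: [-3.1, 3.1], [-0.84, 2.19], [0.05, 2.79], [-1.13, 4.28], [0.06, 2.93], [-2.69, 2.69]. Speed limits (rad/s): [2.22, 2.22, 2.79, 3.14, 3.14, 3.14].

### API

Orientations are given as [roll, pitch, yaw] about the fixed x, y, z axes, in that order (R = Rz(yaw) Ry(pitch) Rx(roll)).
In Python, from cell import state, read_camera, job_done, grip_depth gives the robot as it stands.
- The arm moves only by the tool drive_tool, never from a script. Its argument "targets" is a list of rows, each an object with "jaw": the opening, from 0 (shut) to 1 (fully open); "travel": the shift along the tool's x, y, z in m, a list of three; "twist": the turn about the tool's z in rad. In form: [{"jaw": jaw, "travel": [tx, ty, tz], "twist": twist}, ...]. A call has 1 to 8 rows; each row is the pose to reach, as a shift and turn from the pose commanded when the call began, along the tool's axes at that moment; what a row does not reach only later rows make up. A row lasts 1/12 s, in which the tool goes at most 41.7 mm and 7.16 degrees, less where a joint would pass 70% of its speed; a pose out of reach is approached as far as the arm can. A call with a gripper value outside its range is refused whole. The fingers move at their own pace and stop on an object; the grip force is fixed at half the most. Time passes only in rows, so rows that repeat a pose let the fingers close. It gives the time, the measured TCP pose, the force, the opening and the grip force at its end, in the units of the state.
- state(): the state, without advancing time (a new reading comes with each control period).
- read_camera(name): name is "scene" or "top"; returns a dict with "frame" (480x640x3 uint8, red, green, blue), "fx", "fy", "cx", "cy" (pixels), "k1" (the pictures are not rectified: a ray, as slopes to the right and down, at radius r is drawn at 1 + k1 r^2 times it, then the intrinsics apply), "R" (3x3) and "t" (3): a world point X has camera coordinates R X + t. Camera axes: x right, y down, z forward; pixel columns grow to the right and rows downward; lengths in mm; the calibration is good to about 2 mm. A picture is of the moment at which its call begins. There is no depth.
- job_done(): hands the job in; it is judged then, once.
The state is a dict: "t": time; "joints": joint angles; "qvel": joint speeds; "tau": joint torques, N m; "eef_pos": TCP position; "tcp_rot": TCP orientation; "ft_force": force on the tool from outside, world axes, zero at the start; "moment": the same for the moment, N m; "opening": opening from 0.0 (shut) to 1.0 (fully open); "grip_force": force on a finger pad.
Only numpy, scipy, OpenCV 4.12 (cv2) and the standard library are available. Lean on these libraries where they do the work, as an engineer would, in place of code of your own. Each camera call takes 0.05 s, during which the arm holds its last target. There are 200 camera calls.

### The job

The small enamelling kiln has its door off, parked upright between two bricks. Hang the door back on the kiln: hold it open, lower it so that both hinge knuckles drop over their two pins together and sit fully down on the brackets, let go, then swing the door fully shut. The hinge leaf has been reset in its slots, so find the pins by feel and go gently: never force, slam or drop the door on the kiln, and leave the jar, the pot of files and the brass block where they stand.

Things in the scene. Friction and masses are not known exactly. Their poses are not given: they have to be found in the camera images.
- kiln: fixed grey bench kiln, 250 deep, 290 wide, 258 mm high. Origin: on the bench, in the plane of the front face, under the middle of the mouth. x runs into the case (front looks along -x), y to the hinge side, z up. Case: y -165 (controls) to +125, face at x = 0. A 4 mm thick, 144 mm square white gasket rings the mouth (centre z = 140 mm): the shut door rests on it
- bracket_low (a point): where the lower hinge pin's foot would be with the hinge leaf at the inner end of its slots (kiln frame -18.5, 89, 72 mm). The leaf, with both pins, is bolted firmly 4 to 24 mm farther out along the kiln's +y (unmeasured); x and z are true. The 8 mm pin points up from a 6 mm thick bracket, whose top is at this height, and ends 18 mm higher, chamfered 0.6 mm
- bracket_up (a point): the same point for the upper pin (kiln frame -18.5, 89, 192 mm), 120 mm straight above; like pin and bracket, same outward shift. Brackets reach 8 mm beyond the pin axis, so the upper one overhangs the lower pin: bring the door in level from the front, knuckles 20 to 60 mm above their brackets, then lower. A knuckle beside its pin can also go down: felt sideways, it is free one way
- door: loose grey door, 26 mm thick (x), 170 wide (y), 190 high (z), 0.47 to 0.66 kg. Origin: middle of the lower edge, mid thickness. Outer face looks along -x and bears a wooden knob (28 mm wide, 30 mm proud, at y = -62, z = 100) and peephole; inner face white; y to the knuckle edge. Shut, it has the kiln's axes, origin at z = 44 mm. It stands upright on the bench at the start
- door_top (a point): middle of the door's top edge (door frame 0, 0, 190 mm): place to grip, across the 26 mm thickness, straight from above, near the middle of the width where it balances; both faces are free there down to the knob and, hung, while the door stands well open
- knuckle_low (a point): centre of the lower end of the door's lower knuckle (door frame 0, 103, 28 mm): an upright tube 19 mm outside, 10.4 mm bore, open at both ends, 16 mm high, on a strap beyond the knuckle edge. Seated, this end rests on its bracket and the pin stands in the bore with 1.2 mm play all round
- knuckle_up (a point): centre of the lower end of the door's upper knuckle (door frame 0, 103, 148 mm), 120 mm straight above the lower one, same tube. Hung, the door turns about this line, freely, opening clockwise seen from above (negative yaw from the kiln's), from shut to beyond 120 degrees; it stays where left and leans up to 2 degrees in the play
- free_edge (a point): middle of the door's free edge, opposite the knuckles (door frame 0, -85, 95 mm); 188 mm from the hinge line. Shut: 18.5 mm in front of the kiln's face (kiln x = -18.5 mm)
- bricks: two pale bricks, each 114 x 110 x 64 mm high, fixed, with a 36 mm slot between them in which the door stands on the bench. Origin: on the bench, middle of the slot; the slot runs along y, the bricks lie to either side in x
- jar: bystander: glass jar with blue lid, 64 mm across, 75 mm high; origin under its middle
- pot: bystander: terracotta pot with files and brushes, 64 mm across, 85 mm high, the tools to 150 mm; origin under its middle
- dapping_block: bystander: brass dapping block, 50 mm cube; origin under its middle

How it is judged:
By the outcome, as a careful person would: the job done as asked, in the order asked, and still so for the second after the job is handed in, with the robot touching nothing.
It also fails if it takes over 64 s, if anything falls off the work surface, if the arm or the gripper's body presses on something with over 40 N, if the wrist force passes 120 N, or if a joint passes its speed limit or range.

## Working session

There is one attempt and no reset: what is moved stays moved. The work goes in short steps, Python scripts to look and compute and a tool call to move; the robot and the scene stay as the last step left them, time stands still between calls to the robot, and variables do not carry over. Pictures are saved under pics/ and viewed, at most 10 in all, crops included, and the job is handed in when it is done.

Besides the shell and the picture viewer there is one more tool, called after "Emit:" as a command line: name --argument value ..., lists and objects as JSON in quotes. drive_tool: Moves the arm, as the interface text tells. Its arguments: {"type":"object","properties":{"targets":{"type":"array"}},"required":["targets"]}

```bash
mkdir -p pics; ls
python3 - <<'E'
from cell import *
import cv2
print(state(),grip_depth)
for n in("scene","top"):
    c=read_camera(n);cv2.imwrite(f"pics/{n}0.png",c["frame"][:,:,::-1])
    print({k:v for k,v in c.items() if k!="frame"})
E
```

```text
pics
{'t': 0.0, 'joints': array([ 1.02643019e+00,  4.91603359e-01,  1.55943155e+00, -1.35455625e-05,
        1.09170667e+00, -1.05578695e-01]), 'qvel': array([ 0.00142891,  0.00185316,  0.00125525, -0.00014606,  0.00013899,
       -0.00105088]), 'tau': array([-1.59557590e-04, -6.12630129e+01, -2.58194876e+01,  6.92586740e-02,
        4.80479957e-02, -4.53015059e-05]), 'eef_pos': array([265.35721867, 565.57510743, 186.24072243]), 'tcp_rot': array([-3.14044886e+00, -1.09130312e-04,  2.70281140e+00]), 'ft_force': array([0.68111961, 0.87164389, 0.15223143]), 'moment': array([-0.04739213, -0.00517746, -0.02366683]), 'grip_force': 0.0, 'opening': 1.0016180651280262} 18.8
{'fx': 454.35510218574547, 'fy': 454.35510218574547, 'cx': 316.18946337955725, 'cy': 234.381810912981, 'k1': -0.06334850308584031, 'R': array([[-0.75333226,  0.65760753, -0.00654552],
       [ 0.53614934,  0.60836943, -0.58517564],
       [-0.38083381, -0.44434106, -0.81088016]]), 't': array([ 377.1853708 , -330.67274064, 1248.03718329])}
{'fx': 549.9782618491527, 'fy': 549.9782618491527, 'cx': 330.4052299274596, 'cy': 240.78827572398214, 'k1': -0.10640921582388042, 'R': array([[-0.01928245, -0.999776  , -0.00872566],
       [-0.9812984 ,  0.02059643, -0.19138765],
       [ 0.1915245 ,  0.00487205, -0.98147574]]), 't': array([ 157.49900978,  604.7245243 , 1094.63873634])}
```

View pics/scene0.png

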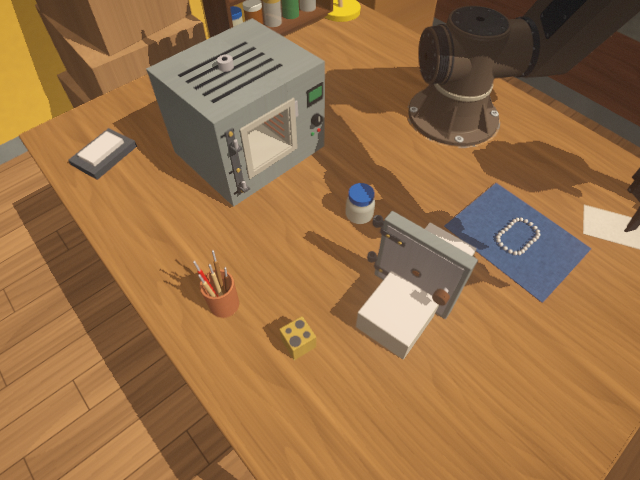

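View pics/top0.png

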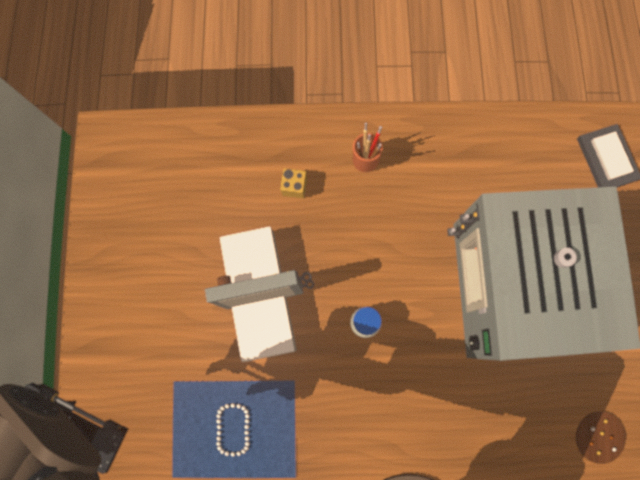

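The scene view shows the kiln at upper left (its mouth near 270,137) and the door between the bricks (top edge about 388,217 to 475,262), with the jar at 360,204, the pot at 220,293 and the block at 298,337. In the top view the door's top runs from 207,295 to 299,283, and the kiln's front is near x≈465. Next I'll zoom in on both.

```bash
cat > h.py <<'E'
import numpy as np, cv2
from cell import *
def ray(c,uv):
    K=np.array([[c["fx"],0,c["cx"]],[0,c["fy"],c["cy"]],[0,0,1]])
    p=cv2.undistortPoints(np.array([[uv]],float),K,np.array([c["k1"],0,0,0,0]))[0,0]
    d=c["R"].T@np.array([*p,1]); return -c["R"].T@c["t"],d/np.linalg.norm(d)
def plane(c,uv,z):
    o,d=ray(c,uv); return o+d*(z-o[2])/d[2]
def tri(c1,u1,c2,u2):
    A=[];b=[];R=[(ray(c1,u1)),(ray(c2,u2))]
    for o,d in R:
        P=np.eye(3)-np.outer(d,d);A.append(P);b.append(P@o)
    x=np.linalg.lstsq(np.vstack(A),np.hstack(b),rcond=None)[0]
    return x,[np.linalg.norm((np.eye(3)-np.outer(d,d))@(x-o)) for o,d in R]
def proj(c,X):
    K=np.array([[c["fx"],0,c["cx"]],[0,c["fy"],c["cy"]],[0,0,1]])
    return cv2.projectPoints(np.array(X,float).reshape(-1,3),cv2.Rodrigues(c["R"])[0],c["t"],K,np.array([c["k1"],0,0,0,0]))[0][:,0]
def crop(f,x,y,w,h,s):
    o=cv2.resize(f[y:y+h,x:x+w],None,fx=s,fy=s,interpolation=cv2.INTER_CUBIC)
    for i in range(0,w,20):cv2.putText(o,str(x+i),(i*s,8),0,.3,(0,0,255),1);cv2.line(o,(i*s,8),(i*s,14),(0,0,255),1)
    for i in range(0,h,20):cv2.putText(o,str(y+i),(0,i*s+3),0,.3,(0,0,255),1);cv2.line(o,(20,i*s),(26,i*s),(0,0,255),1)
    return o
E
python3 - <<'E'
from h import *
s=cv2.imread("pics/scene0.png");t=cv2.imread("pics/top0.png")
cv2.imwrite("pics/door.png",np.hstack([crop(t,195,220,130,150,3),crop(s,355,195,130,150,3)]))
cv2.imwrite("pics/kiln.png",np.hstack([crop(t,440,180,200,190,2),crop(s,140,15,200,190,2)]))
E
```

```text
(no output)
```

View pics/door.png

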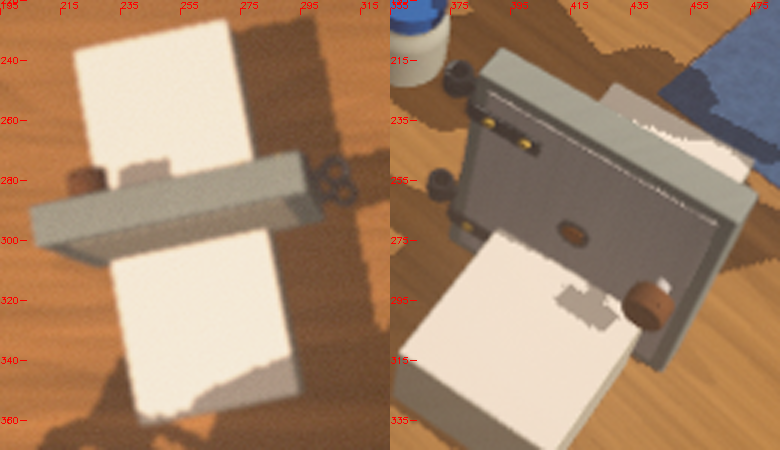

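View pics/kiln.png

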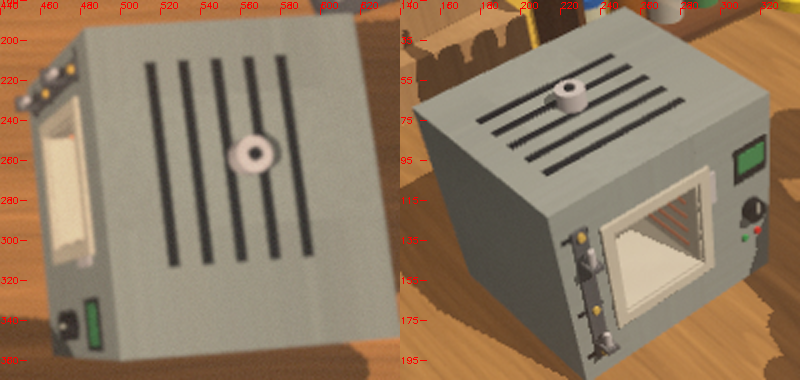

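Door top-face corners, top view: (205,289), (207,302), (294,270), (298,282). Scene view: (392,211), (385,224), (477,260), (470,272). Kiln top-front corners: (482,195) and (500.5,360.5) in the top view, (214.5,123.5) and (324.5,62.5) in the scene view. The leaf sits left of the mouth, with its pins near (233,140) and (242,187).

Run:
```python
from h import *
T=read_camera("top");S=read_camera("scene")
np.set_printoptions(precision=1,suppress=True)
P={}
for n,u,v in [("d_out_knob",(205,289.3),(470,271.7)),("d_in_knob",(207.3,302.3),(476.7,260)),("d_out_kn",(294.3,270.3),(385,224.3)),("d_in_kn",(297.7,282.3),(391.7,211)),
 ("k_h",(482,195),(214.5,123.5)),("k_c",(500.5,360.5),(324.5,62.5)),("k_hb",(619,186),(147.5,69))]:
    x,r=tri(T,u,S,v);P[n]=x;print(n,x,np.array(r))
D=[P[k] for k in P if k[0]=="d"];c=np.mean(D,0)
yd=(D[2]+D[3]-D[0]-D[1])/2;print("door",c,np.linalg.norm(yd),np.degrees(np.arctan2(-yd[0],yd[1])))
ky=P["k_h"]-P["k_c"];kx=P["k_hb"]-P["k_h"]
print(np.linalg.norm(ky),np.linalg.norm(kx),"yaws",np.degrees(np.arctan2(-ky[0],ky[1])),np.degrees(np.arctan2(kx[1],kx[0])))
yaw=np.arctan2(-ky[0],ky[1]);X=np.array([np.cos(yaw),np.sin(yaw),0]);Y=np.array([-X[1],X[0],0])
o=(P["k_h"]-125*Y+P["k_c"]+165*Y)/2;o[2]=0;print("kiln o",o,"dot",X,Y)
for dy in(4,14,24):
  for z in(210,90):
    w=o-18.5*X+(89+dy)*Y;w[2]=z;print(dy,z,w,proj(S,w),proj(T,w))
# z per other estimation via planes
for u in((482,195),(500.5,360.5)):print(plane(T,u,258))
for u in((214.5,123.5),(324.5,62.5)):print(plane(S,u,258))
for u in((205,289.3),(207.3,302.3),(294.3,270.3),(297.7,282.3)):print(plane(T,u,190))
a=crop(S["frame"][:,:,::-1].copy(),205,115,65,95,6);b=crop(T["frame"][:,:,::-1].copy(),440,190,65,95,6)
cv2.imwrite("pics/pins.png",np.hstack([a,b]))
```

```text
d_out_knob [496.5 380.5 180.8] [1.4 1.4]
d_in_knob [472.1 374.7 184.4] [1.2 1.2]
d_out_kn [528.7 215.7 175.4] [3.1 3.1]
d_in_kn [505.  208.4 186.7] [2.6 2.6]
k_h [ 645.7 -125.4  254.5] [1.5 1.5]
k_c [ 356.8 -137.8  251.8] [1.8 1.8]
k_hb [ 656.3 -379.5  253.8] [5.1 5.1]
door [500.6 294.8 181.8] 168.69297485192945 -168.89144081558794
289.17547126110264 254.35698585357392 yaws -87.54324747667627 -87.61239107563173
kiln o [ 521.2 -130.7    0. ] dot [ 0. -1.  0.] [1. 0. 0.]
4 210 [ 613.4 -108.3  210. ] [[236.4 137.8]] [[467.3 219.3]]
4 90 [ 613.4 -108.3   90. ] [[244.4 179.3]] [[453.7 232.7]]
14 210 [ 623.3 -107.8  210. ] [[232.4 140.2]] [[466.7 214. ]]
14 90 [ 623.3 -107.8   90. ] [[240.8 181.6]] [[453.2 228. ]]
24 210 [ 633.3 -107.4  210. ] [[228.3 142.7]] [[466.1 208.8]]
24 90 [ 633.3 -107.4   90. ] [[237.2 184. ]] [[452.6 223.2]]
[ 645.9 -125.5  258. ]
[ 358.1 -137.4  258. ]
[ 646.8 -120.   258. ]
[ 362.4 -129.   258. ]
[496.2 377.  190. ]
[472.2 372.3 190. ]
[528.4 212.1 190. ]
[506.1 206.  190. ]
```

View pics/pins.png

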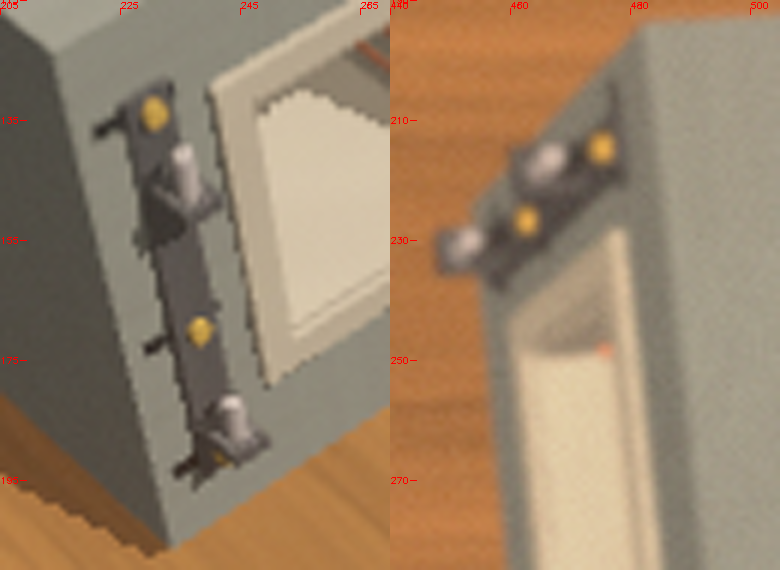

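Pin tips: upper (235,139.7) and lower (243.3,181.3) in the scene view, about (467,215) and (454,229.5) in the top view. That puts the leaf roughly 10 mm out. Moving above the door.

Emit:
drive_tool --targets '[{"jaw":1,"travel":[0,0,-0.04],"twist":0},{"jaw":1,"travel":[-0.02,-0.01,-0.08],"twist":0.1},{"jaw":1,"travel":[-0.055,-0.025,-0.083],"twist":0.22},{"jaw":1,"travel":[-0.09,-0.04,-0.083],"twist":0.34},{"jaw":1,"travel":[-0.127,-0.055,-0.083],"twist":0.46},{"jaw":1,"travel":[-0.163,-0.072,-0.083],"twist":0.58},{"jaw":1,"travel":[-0.2,-0.088,-0.083],"twist":0.7},{"jaw":1,"travel":[-0.235,-0.105,-0.083],"twist":0.82}]'

```text
t: 0.87
eef_pos: [434.7, 369.3, 269.9]
tcp_rot: [3.141, -0.0, 1.877]
ft_force: [0.6, 0.3, 0.6]
opening: 1.002
grip_force: 0.0
```

```bash
cat >> h.py <<'E'
import sys
def plan(x,y,z,yawdeg):
    s=state();p=s["eef_pos"];a=s["tcp_rot"][2];d=np.array([x,y,z])-p
    tw=-((np.radians(yawdeg)-a+np.pi)%(2*np.pi)-np.pi)
    print("t%.2f"%s["t"],"pos",p.round(1),"yaw%.2f"%np.degrees(a),"F",s["ft_force"].round(1),"travel",(np.array([np.cos(a)*d[0]+np.sin(a)*d[1],np.sin(a)*d[0]-np.cos(a)*d[1],-d[2]])/1e3).round(4),"twist %.4f"%tw)
E
python3 -c "
from h import *
plan(500.6,293,270,101.2)"
```

```text
t0.87 pos [434.7 369.3 269.9] yaw107.54 F [0.6 0.3 0.6] travel [-0.0926  0.0399 -0.0001] twist 0.1107
```

Emit:
drive_tool --targets '[{"jaw":1,"travel":[-0.035,0.015,0],"twist":0.06},{"jaw":1,"travel":[-0.07,0.03,0],"twist":0.11},{"jaw":1,"travel":[-0.0926,0.04,0],"twist":0.111},{"jaw":1,"travel":[-0.0926,0.04,0.03],"twist":0.111},{"jaw":1,"travel":[-0.0926,0.04,0.06],"twist":0.111},{"jaw":1,"travel":[-0.0926,0.04,0.09],"twist":0.111},{"jaw":0.7,"travel":[-0.0926,0.04,0.107],"twist":0.111},{"jaw":0.4,"travel":[-0.0926,0.04,0.107],"twist":0.111}]'

```text
t: 1.53
eef_pos: [498.6, 294.2, 159.3]
tcp_rot: [-3.136, 0.001, 1.771]
ft_force: [-0.3, 0.1, -0.2]
opening: 0.912
grip_force: 0.0
```

```bash
python3 -c "
from h import *
s=state();print(s['ft_force'],s['opening'])
S=read_camera('scene')['frame'];T=read_camera('top')['frame']
cv2.imwrite('pics/g.png',np.hstack([crop(np.ascontiguousarray(S[:,:,::-1]),360,160,130,140,3),crop(np.ascontiguousarray(T[:,:,::-1]),190,220,130,140,3)]))"
```

```text
[-0.34716873  0.13127784 -0.2384628 ] 0.911999120753903
```

View pics/g.png

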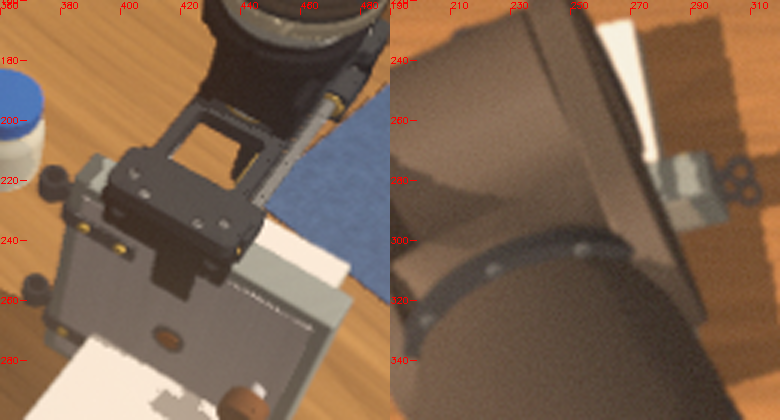

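The fingers straddle the door's top near mid-width: the front finger is at (416,255) and the door's edge runs (392,211) to (476,260). Closing.

Emit:
drive_tool --targets '[{"jaw":0,"travel":[0,0,0],"twist":0},{"jaw":0,"travel":[0,0,0],"twist":0},{"jaw":0,"travel":[0,0,0],"twist":0},{"jaw":0,"travel":[0,0,0],"twist":0},{"jaw":0,"travel":[0,0,0],"twist":0},{"jaw":0,"travel":[0,0,0],"twist":0},{"jaw":0,"travel":[0,0,0],"twist":0},{"jaw":0,"travel":[0,0,0],"twist":0}]'

```text
t: 2.3
eef_pos: [500.1, 295.1, 162.9]
tcp_rot: [3.142, -0.0, 1.772]
ft_force: [0.1, -0.3, 0.1]
opening: 0.268
grip_force: 0.0
```

Emit:
drive_tool --targets '[{"jaw":0,"travel":[0,0,0],"twist":0},{"jaw":0,"travel":[0,0,0],"twist":0},{"jaw":0,"travel":[0,0,0],"twist":0}]'

```text
t: 2.55
eef_pos: [500.1, 295.1, 162.8]
tcp_rot: [-3.142, -0.0, 1.772]
ft_force: [-0.3, -0.9, 0.2]
opening: 0.059
grip_force: 0.0
```

```bash
python3 -c "
from h import *
s=state();print(s['ft_force'],s['opening'],s['eef_pos'])
C=read_camera('scene');S=C['frame'];T=read_camera('top');print(proj(C,[[500,295,163],[500,295,243]]),proj(T,[[500,295,163],[500,295,243]]));T=T['frame']
cv2.imwrite('pics/g2.png',np.hstack([crop(np.ascontiguousarray(S[:,:,::-1]),360,160,130,140,3),crop(np.ascontiguousarray(T[:,:,::-1]),190,220,130,140,3)]))"
```

```text
[-0.25768045 -0.87714139  0.24639244] 0.058804967960420694 [500.12769083 295.08848692 162.81411131]
[[426.41463574 246.6251903 ]
 [435.80694238 218.67852085]] [[251.49287338 288.05918563]
 [244.61328298 283.13557986]]
```

View pics/g2.png

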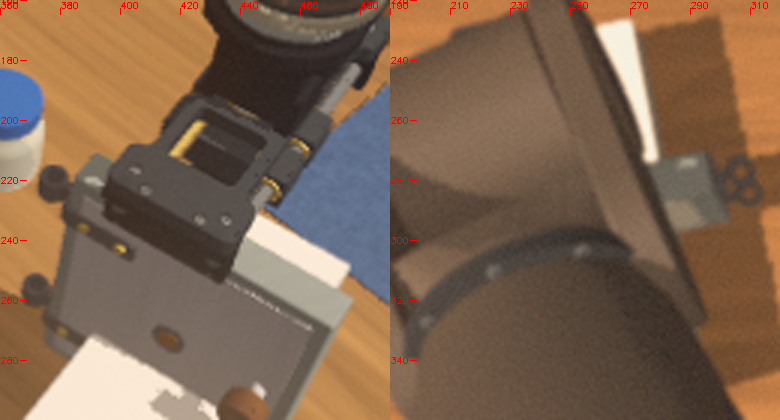

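Emit:
drive_tool --targets '[{"jaw":0,"travel":[0,0,0],"twist":0},{"jaw":0,"travel":[0,0,0],"twist":0}]'

```text
t: 2.82
eef_pos: [500.2, 295.1, 162.9]
tcp_rot: [3.142, -0.0, 1.772]
ft_force: [-0.1, -0.1, -0.4]
opening: 0.003
grip_force: 0.0
```

```bash
python3 -c "
from h import *
S=read_camera('scene');
print(state()['opening'],state()['grip_force'])
for o in (0.03,0.43):
  for z in (159,180,200):
    for sx in (-10,10):
      a=1.771;p=np.array([498.6,294.2,z])+o*100*np.array([np.sin(a),-np.cos(a),0])+sx*np.array([np.cos(a),np.sin(a),0]);print(o,z,sx,proj(S,p).round(0))
print(proj(S,[[0,0,0],[0,0,100],[500,295,163]]))
print(proj(S,[434.7,369.3,269.9]))
"
```

```text
0.005248768229000066 0.0
0.03 159 -10 [[420. 245.]]
0.03 159 10 [[430. 251.]]
0.03 180 -10 [[423. 239.]]
0.03 180 10 [[433. 244.]]
0.03 200 -10 [[425. 232.]]
0.03 200 10 [[435. 238.]]
0.43 159 -10 [[409. 261.]]
0.43 159 10 [[419. 267.]]
0.43 180 -10 [[411. 254.]]
0.43 180 10 [[421. 260.]]
0.43 200 -10 [[413. 247.]]
0.43 200 10 [[423. 253.]]
[[452.10076509 115.2304172 ]
 [460.79295722  84.91654799]
 [426.41463574 246.6251903 ]]
[[502.97527549 214.54915734]]
```

Emit:
drive_tool --targets '[{"jaw":0,"travel":[0,0,0.001],"twist":0},{"jaw":0,"travel":[0,0,0.002],"twist":0},{"jaw":0,"travel":[0,0,0.003],"twist":0},{"jaw":0,"travel":[0,0,0.004],"twist":0}]'

```text
t: 3.2
eef_pos: [502.4, 295.6, 162.5]
tcp_rot: [3.134, -0.001, 1.772]
ft_force: [-1.8, -4.6, 36.2]
opening: 0.005
grip_force: 18.3
```

The closed fingertips met the door's top edge at an indicated z of 163, so the door's edge sits about 27 mm lower in the tool's readings than I assumed. I'll back off, open and go deeper, watching the force.

Emit:
drive_tool --targets '[{"jaw":0,"travel":[0,0,-0.01],"twist":0},{"jaw":0.6,"travel":[0,0,-0.015],"twist":0},{"jaw":0.6,"travel":[0,0,-0.015],"twist":0},{"jaw":0.6,"travel":[0,0,-0.015],"twist":0},{"jaw":0.6,"travel":[0,0,-0.015],"twist":0},{"jaw":0.6,"travel":[0,0,-0.015],"twist":0},{"jaw":0.6,"travel":[0,0,-0.015],"twist":0},{"jaw":0.6,"travel":[0,0,-0.015],"twist":0}]'

```text
t: 3.87
eef_pos: [500.0, 295.1, 173.5]
tcp_rot: [-3.141, 0.0, 1.772]
ft_force: [-1.0, -0.1, -0.7]
opening: 0.439
grip_force: 0.0
```

```bash
python3 -c "
from h import *
s=state();print(s['ft_force'],s['opening'],s['eef_pos'])
C=read_camera('scene');S=C['frame'];T=read_camera('top');T=T['frame']
cv2.imwrite('pics/g3.png',np.hstack([crop(np.ascontiguousarray(S[:,:,::-1]),370,190,110,100,4),crop(np.ascontiguousarray(T[:,:,::-1]),200,230,85,100,4)]))"
```

```text
[-1.00334389 -0.08733726 -0.653747  ] 0.4388305521544456 [500.03336162 295.05348586 173.46838519]
```

View pics/g3.png

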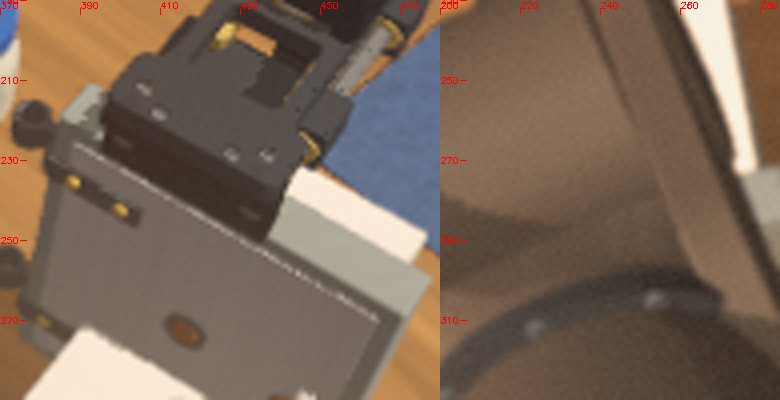

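The scene view shows the gripper over the door's top, near (430,245). The door hasn't moved: its top edge still runs (388,225) to (465,270). The fingertips are hidden behind the gripper's front end.

Emit:
drive_tool --targets '[{"jaw":0.7,"travel":[0,0,0],"twist":0},{"jaw":0.7,"travel":[0,0,0],"twist":0},{"jaw":0.7,"travel":[0,0,0.005],"twist":0},{"jaw":0.7,"travel":[0,0,0.01],"twist":0},{"jaw":0.7,"travel":[0,0,0.0125],"twist":0},{"jaw":0.7,"travel":[0,0,0.0135],"twist":0}]'

```text
t: 4.47
eef_pos: [499.9, 294.9, 159.5]
tcp_rot: [-3.141, 0.0, 1.772]
ft_force: [0.5, -1.1, 0.5]
opening: 0.697
grip_force: 0.0
```

Emit:
drive_tool --targets '[{"jaw":0.7,"travel":[0,0,0.005],"twist":0},{"jaw":0.7,"travel":[0,0,0.01],"twist":0},{"jaw":0.7,"travel":[0,0,0.015],"twist":0},{"jaw":0.7,"travel":[0,0,0.02],"twist":0},{"jaw":0.7,"travel":[0,0,0.024],"twist":0},{"jaw":0.4,"travel":[0,0,0.025],"twist":0},{"jaw":0.2,"travel":[0,0,0.025],"twist":0},{"jaw":0.2,"travel":[0,0,0.025],"twist":0}]'

```text
t: 5.13
eef_pos: [500.2, 295.1, 135.4]
tcp_rot: [3.141, -0.0, 1.772]
ft_force: [-0.4, -0.2, -0.5]
opening: 0.546
grip_force: 0.0
```

Emit:
drive_tool --targets '[{"jaw":0,"travel":[0,0,0],"twist":0},{"jaw":0,"travel":[0,0,0],"twist":0},{"jaw":0,"travel":[0,0,0],"twist":0},{"jaw":0,"travel":[0,0,0],"twist":0},{"jaw":0,"travel":[0,0,0],"twist":0}]'

```text
t: 5.55
eef_pos: [500.2, 295.1, 135.5]
tcp_rot: [3.141, -0.0, 1.772]
ft_force: [-0.1, -0.0, 1.0]
opening: 0.27
grip_force: 29.9
```

Gripped: opening 25.7 mm, 30 N. Next I'll lift, then plan the carry.

Emit:
drive_tool --targets '[{"jaw":0,"travel":[0,0,-0.005],"twist":0},{"jaw":0,"travel":[0,0,-0.018],"twist":0},{"jaw":0,"travel":[0,0,-0.036],"twist":0},{"jaw":0,"travel":[0,0,-0.054],"twist":0},{"jaw":0,"travel":[0,0,-0.072],"twist":0},{"jaw":0,"travel":[0,0,-0.085],"twist":0},{"jaw":0,"travel":[0,0,-0.09],"twist":0},{"jaw":0,"travel":[0,0,-0.09],"twist":0}]'

```text
t: 6.22
eef_pos: [500.2, 295.1, 226.1]
tcp_rot: [3.14, -0.0, 1.772]
ft_force: [-1.0, -1.5, -4.7]
opening: 0.272
grip_force: 29.9
```

```bash
python3 -c "
from h import *
plan(612,55,225,92.45);print(state()['moment'])
T=read_camera('top');print(plane(T,(367,321),75),plane(T,(367,150),85),plane(T,(293,180),50))"
```

```text
t6.22 pos [500.2 295.1 226.1] yaw101.52 F [-1.  -1.5 -4.7] travel [-0.2576  0.0616  0.0011] twist 0.1582
[-0.0393945   0.01238568  0.03846992]
[438.45093003  74.65463927  75.        ] [797.53051633  63.66056807  85.        ] [745.40606221 223.78034459  50.        ]
```

Emit:
drive_tool --targets '[{"jaw":0,"travel":[-0.015,0.004,0],"twist":0.01},{"jaw":0,"travel":[-0.05,0.012,0],"twist":0.03},{"jaw":0,"travel":[-0.085,0.02,0],"twist":0.05},{"jaw":0,"travel":[-0.12,0.029,0],"twist":0.07},{"jaw":0,"travel":[-0.155,0.037,0],"twist":0.095},{"jaw":0,"travel":[-0.19,0.046,0],"twist":0.12},{"jaw":0,"travel":[-0.225,0.054,0],"twist":0.14},{"jaw":0,"travel":[-0.25,0.06,0],"twist":0.158}]'

```text
t: 6.93
eef_pos: [609.2, 59.2, 223.7]
tcp_rot: [-3.139, 0.0, 1.612]
ft_force: [0.9, -0.3, -5.7]
opening: 0.27
grip_force: 30.0
```

Emit:
drive_tool --targets '[{"jaw":0,"travel":[-0.0076,0.0016,0],"twist":0},{"jaw":0,"travel":[-0.0076,0.0016,0],"twist":0},{"jaw":0,"travel":[-0.0076,0.0016,0],"twist":0}]'

```text
t: 7.18
eef_pos: [610.1, 54.8, 224.2]
tcp_rot: [-3.139, -0.001, 1.613]
ft_force: [-0.3, 0.2, -4.1]
opening: 0.271
grip_force: 30.0
```

```bash
python3 -c "
from h import *
plan(612,55,225,92.45);print(state()['moment'])
C=read_camera('scene');S=C['frame'];D=read_camera('top');T=D['frame']
print(proj(C,[[619,-108,90],[617,-50,112+0]]),proj(D,[[617,-50,112]]))
cv2.imwrite('pics/h1.png',np.hstack([crop(np.ascontiguousarray(S[:,:,::-1]),220,100,100,130,4),crop(np.ascontiguousarray(T[:,:,::-1]),370,190,100,130,4)]))"
```

```text
t7.18 pos [610.1  54.8 224.2] yaw92.44 F [-0.3  0.2 -4.1] travel [ 0.0001  0.0019 -0.0008] twist -0.0002
[-0.0792589   0.10024399  0.01437315]
[[242.40888314 180.60127835]
 [257.96587709 188.36030378]] [[427.14866875 229.25450568]]
```

View pics/h1.png

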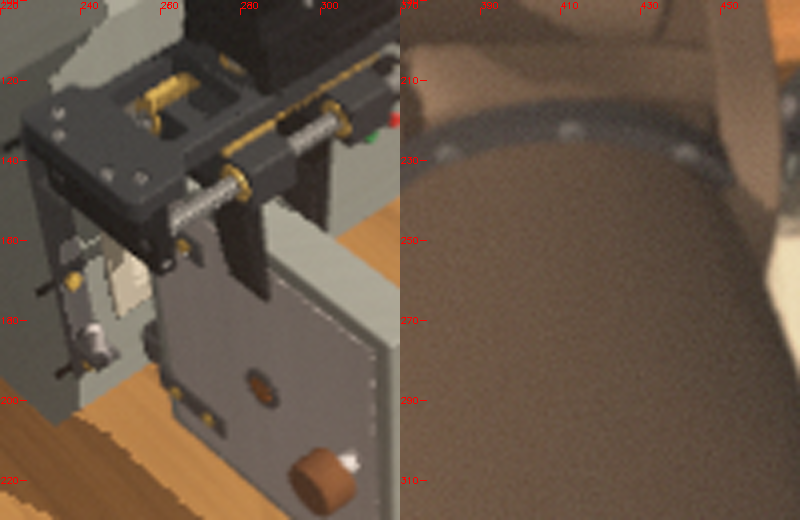

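In the scene view the held door is upright. Its lower knuckle is at about (258,185), where I predicted (257,186), and the lower pin is at (243,183). The arm hides the hinge in the top view. I'll refine the pin estimate and then feel for it sideways.

```bash
python3 -c "
from h import *
np.set_printoptions(precision=1,suppress=True)
C=read_camera('scene');D=read_camera('top')
for u,v,z in(((243.3,181.3),(453.8,229.5),90),((235,139.7),(467.5,214.8),210)):
  print(plane(C,u,z),plane(D,v,z),tri(C,u,D,v))
print('knuckle',plane(C,(257.5,185),120))
plan(614.5,25,189.5,92.45)"
```

```text
[ 618.7 -105.    90. ] [ 620.1 -109.    90. ] (array([ 619.1, -107.9,   88.6]), [np.float64(1.7948499121585557), np.float64(1.7948499121578703)])
[ 618.6 -105.6  210. ] [ 621.8 -109.1  210. ] (array([ 620. , -107.3,  210.6]), [np.float64(2.261308401997557), np.float64(2.2613084019979324)])
knuckle [615.8 -51.8 120. ]
t7.38 pos [610.3  55.9 225.3] yaw92.56 F [ 0.1 -0.1 -4.2] travel [-0.  0.  0.] twist 0.0019
```

Emit:
drive_tool --targets '[{"jaw":0,"travel":[-0.006,0.001,0.006],"twist":0},{"jaw":0,"travel":[-0.012,0.002,0.014],"twist":0},{"jaw":0,"travel":[-0.02,0.003,0.022],"twist":0},{"jaw":0,"travel":[-0.026,0.0034,0.03],"twist":0},{"jaw":0,"travel":[-0.031,0.0034,0.0355],"twist":0},{"jaw":0,"travel":[-0.031,0.0034,0.0355],"twist":0},{"jaw":0,"travel":[-0.031,0.0034,0.0355],"twist":0}]'

```text
t: 7.97
eef_pos: [615.4, 23.3, 189.3]
tcp_rot: [-3.141, -0.0, 1.613]
ft_force: [1.3, 0.5, -4.1]
opening: 0.274
grip_force: 30.0
```

Emit:
drive_tool --targets '[{"jaw":0,"travel":[-0.001,0,0],"twist":0},{"jaw":0,"travel":[-0.002,0,0],"twist":0},{"jaw":0,"travel":[-0.003,0,0],"twist":0},{"jaw":0,"travel":[-0.004,0,0],"twist":0},{"jaw":0,"travel":[-0.005,0,0],"twist":0},{"jaw":0,"travel":[-0.005,0,0],"twist":0}]'

```text
t: 8.47
eef_pos: [615.7, 18.6, 190.0]
tcp_rot: [3.141, -0.0, 1.614]
ft_force: [0.7, -0.4, -4.7]
opening: 0.27
grip_force: 30.0
```

Emit:
drive_tool --targets '[{"jaw":0,"travel":[-0.001,0,0],"twist":0},{"jaw":0,"travel":[-0.002,0,0],"twist":0},{"jaw":0,"travel":[-0.003,0,0],"twist":0},{"jaw":0,"travel":[-0.003,0,0],"twist":0}]'

```text
t: 8.8
eef_pos: [615.8, 15.5, 189.8]
tcp_rot: [3.142, -0.0, 1.614]
ft_force: [0.8, -0.6, -6.0]
opening: 0.275
grip_force: 30.0
```

Emit:
drive_tool --targets '[{"jaw":0,"travel":[-0.0007,0,0],"twist":0},{"jaw":0,"travel":[-0.0014,0,0],"twist":0},{"jaw":0,"travel":[-0.002,0,0],"twist":0},{"jaw":0,"travel":[-0.002,0,0],"twist":0}]'

```text
t: 9.13
eef_pos: [615.9, 13.6, 189.8]
tcp_rot: [-3.142, -0.0, 1.614]
ft_force: [0.4, 0.8, -5.5]
opening: 0.273
grip_force: 30.0
```

Emit:
drive_tool --targets '[{"jaw":0,"travel":[-0.0007,0,0],"twist":0},{"jaw":0,"travel":[-0.0014,0,0],"twist":0},{"jaw":0,"travel":[-0.002,0,0],"twist":0},{"jaw":0,"travel":[-0.002,0,0],"twist":0}]'

```text
t: 9.47
eef_pos: [616.0, 11.6, 189.8]
tcp_rot: [-3.142, -0.0, 1.614]
ft_force: [-1.1, 0.4, -4.7]
opening: 0.273
grip_force: 30.0
```

Emit:
drive_tool --targets '[{"jaw":0,"travel":[-0.0007,0,0],"twist":0},{"jaw":0,"travel":[-0.0014,0,0],"twist":0},{"jaw":0,"travel":[-0.002,0,0],"twist":0},{"jaw":0,"travel":[-0.002,0,0],"twist":0}]'

```text
t: 9.8
eef_pos: [616.1, 10.0, 189.9]
tcp_rot: [3.141, -0.001, 1.614]
ft_force: [-0.2, 1.4, -5.3]
opening: 0.272
grip_force: 30.0
```

Emit:
drive_tool --targets '[{"jaw":0,"travel":[-0.0005,0,0],"twist":0},{"jaw":0,"travel":[-0.001,0,0],"twist":0},{"jaw":0,"travel":[-0.001,0,0],"twist":0}]'

```text
t: 10.05
eef_pos: [616.1, 9.8, 190.0]
tcp_rot: [3.141, -0.002, 1.614]
ft_force: [-1.3, 7.3, -3.4]
opening: 0.274
grip_force: 30.0
```

```bash
python3 -c "
from h import *
plan(0,0,0,92.45);print(state()['moment'])"
```

```text
t10.05 pos [616.1   9.8 190. ] yaw92.47 F [-1.3  7.3 -3.4] travel [ 0.0167 -0.616   0.19  ] twist 0.0003
[ 1.19698415  0.11462745 -0.00861215]
```

Emit:
drive_tool --targets '[{"jaw":0,"travel":[0.003,0,0],"twist":0},{"jaw":0,"travel":[0.003,0.008,0],"twist":0},{"jaw":0,"travel":[0.003,0.016,0],"twist":0},{"jaw":0,"travel":[0.003,0.022,0],"twist":0},{"jaw":0,"travel":[0.003,0.022,0],"twist":0},{"jaw":0,"travel":[0,0.022,0],"twist":0},{"jaw":0,"travel":[-0.002,0.022,0],"twist":0},{"jaw":0,"travel":[-0.002,0.022,0],"twist":0}]'

```text
t: 10.72
eef_pos: [638.0, 7.1, 189.7]
tcp_rot: [-3.141, 0.0, 1.613]
ft_force: [0.7, -0.0, -4.8]
opening: 0.278
grip_force: 30.0
```

Emit:
drive_tool --targets '[{"jaw":0,"travel":[-0.002,0,0],"twist":0},{"jaw":0,"travel":[-0.004,0,0],"twist":0},{"jaw":0,"travel":[-0.006,0,0],"twist":0},{"jaw":0,"travel":[-0.008,0,0],"twist":0},{"jaw":0,"travel":[-0.01,0,0],"twist":0},{"jaw":0,"travel":[-0.01,0,0],"twist":0}]'

```text
t: 11.22
eef_pos: [638.7, -2.7, 189.9]
tcp_rot: [3.141, 0.0, 1.614]
ft_force: [0.3, 0.4, -4.5]
opening: 0.27
grip_force: 30.0
```

Emit:
drive_tool --targets '[{"jaw":0,"travel":[0,-0.001,0],"twist":0},{"jaw":0,"travel":[0,-0.002,0],"twist":0},{"jaw":0,"travel":[0,-0.002,0],"twist":0}]'

```text
t: 11.47
eef_pos: [636.4, -2.3, 189.8]
tcp_rot: [-3.141, -0.0, 1.614]
ft_force: [0.5, 0.8, -4.8]
opening: 0.271
grip_force: 30.0
```

Emit:
drive_tool --targets '[{"jaw":0,"travel":[0,-0.0007,0],"twist":0},{"jaw":0,"travel":[0,-0.0014,0],"twist":0},{"jaw":0,"travel":[0,-0.002,0],"twist":0},{"jaw":0,"travel":[0,-0.002,0],"twist":0}]'

```text
t: 11.8
eef_pos: [634.5, -2.4, 189.8]
tcp_rot: [-3.142, -0.0, 1.614]
ft_force: [-0.7, 0.4, -5.6]
opening: 0.271
grip_force: 30.0
```

Emit:
drive_tool --targets '[{"jaw":0,"travel":[0,-0.0007,0],"twist":0},{"jaw":0,"travel":[0,-0.0014,0],"twist":0},{"jaw":0,"travel":[0,-0.002,0],"twist":0},{"jaw":0,"travel":[0,-0.002,0],"twist":0}]'

```text
t: 12.13
eef_pos: [632.5, -2.5, 189.8]
tcp_rot: [-3.142, -0.0, 1.614]
ft_force: [0.2, 0.5, -5.5]
opening: 0.275
grip_force: 30.0
```

Emit:
drive_tool --targets '[{"jaw":0,"travel":[0,-0.0007,0],"twist":0},{"jaw":0,"travel":[0,-0.0014,0],"twist":0},{"jaw":0,"travel":[0,-0.002,0],"twist":0},{"jaw":0,"travel":[0,-0.002,0],"twist":0}]'

```text
t: 12.47
eef_pos: [630.5, -2.6, 189.8]
tcp_rot: [-3.142, -0.0, 1.614]
ft_force: [-0.8, -0.0, -5.1]
opening: 0.271
grip_force: 30.0
```

Emit:
drive_tool --targets '[{"jaw":0,"travel":[0,-0.0007,0],"twist":0},{"jaw":0,"travel":[0,-0.0014,0],"twist":0},{"jaw":0,"travel":[0,-0.002,0],"twist":0},{"jaw":0,"travel":[0,-0.002,0],"twist":0}]'

```text
t: 12.8
eef_pos: [628.5, -2.7, 189.8]
tcp_rot: [-3.141, -0.0, 1.614]
ft_force: [0.1, -0.6, -5.1]
opening: 0.271
grip_force: 30.0
```

Emit:
drive_tool --targets '[{"jaw":0,"travel":[0,-0.0007,0],"twist":0},{"jaw":0,"travel":[0,-0.0014,0],"twist":0},{"jaw":0,"travel":[0,-0.002,0],"twist":0},{"jaw":0,"travel":[0,-0.002,0],"twist":0}]'

```text
t: 13.13
eef_pos: [627.5, -2.8, 190.1]
tcp_rot: [3.139, 0.0, 1.614]
ft_force: [5.8, 0.5, -6.9]
opening: 0.27
grip_force: 30.1
```

Contact on the outer side at x≈627.5 and on the front at y≈9.9. That puts the seat at TCP ≈ (614.1, -3.4). I'll back off, lift over the pin and align.

Emit:
drive_tool --targets '[{"jaw":0,"travel":[0,0.003,0],"twist":0},{"jaw":0,"travel":[0,0.003,-0.01],"twist":0},{"jaw":0,"travel":[0,0.003,-0.02],"twist":0},{"jaw":0,"travel":[0,0.003,-0.025],"twist":0},{"jaw":0,"travel":[0,-0.003,-0.025],"twist":0},{"jaw":0,"travel":[0,-0.009,-0.025],"twist":0},{"jaw":0,"travel":[-0.0002,-0.0124,-0.025],"twist":0},{"jaw":0,"travel":[-0.0002,-0.0124,-0.025],"twist":0}]'

```text
t: 13.8
eef_pos: [613.1, -3.6, 214.7]
tcp_rot: [-3.141, -0.0, 1.614]
ft_force: [0.0, 0.1, -5.1]
opening: 0.275
grip_force: 30.0
```

Emit:
drive_tool --targets '[{"jaw":0,"travel":[0,0,0.003],"twist":0},{"jaw":0,"travel":[0,0,0.006],"twist":0},{"jaw":0,"travel":[0,0,0.009],"twist":0},{"jaw":0,"travel":[0,0,0.012],"twist":0},{"jaw":0,"travel":[0,0,0.012],"twist":0}]'

```text
t: 14.22
eef_pos: [614.0, -3.5, 201.8]
tcp_rot: [-3.14, -0.0, 1.614]
ft_force: [0.4, -0.3, -5.5]
opening: 0.273
grip_force: 30.0
```

Emit:
drive_tool --targets '[{"jaw":0,"travel":[0,0,0.001],"twist":0},{"jaw":0,"travel":[0,0,0.002],"twist":0},{"jaw":0,"travel":[0,0,0.003],"twist":0},{"jaw":0,"travel":[0,0,0.004],"twist":0},{"jaw":0,"travel":[0,0,0.004],"twist":0}]'

```text
t: 14.63
eef_pos: [614.2, -3.5, 198.7]
tcp_rot: [-3.141, -0.0, 1.614]
ft_force: [-0.1, -0.1, -4.5]
opening: 0.275
grip_force: 30.0
```

Emit:
drive_tool --targets '[{"jaw":0,"travel":[0,0,0.0007],"twist":0},{"jaw":0,"travel":[0,0,0.0014],"twist":0},{"jaw":0,"travel":[0,0,0.002],"twist":0},{"jaw":0,"travel":[0,0,0.002],"twist":0}]'

```text
t: 14.97
eef_pos: [614.2, -3.5, 196.7]
tcp_rot: [-3.142, -0.0, 1.614]
ft_force: [-0.4, 0.2, -5.7]
opening: 0.272
grip_force: 30.0
```

Emit:
drive_tool --targets '[{"jaw":0,"travel":[0,0,0.0007],"twist":0},{"jaw":0,"travel":[0,0,0.0014],"twist":0},{"jaw":0,"travel":[0,0,0.002],"twist":0},{"jaw":0,"travel":[0,0,0.002],"twist":0}]'

```text
t: 15.3
eef_pos: [614.2, -3.5, 194.7]
tcp_rot: [-3.141, -0.0, 1.614]
ft_force: [0.6, -0.2, -5.7]
opening: 0.273
grip_force: 30.0
```

Emit:
drive_tool --targets '[{"jaw":0,"travel":[0,0,0.0007],"twist":0},{"jaw":0,"travel":[0,0,0.0014],"twist":0},{"jaw":0,"travel":[0,0,0.002],"twist":0},{"jaw":0,"travel":[0,0,0.0025],"twist":0},{"jaw":0,"travel":[0,0,0.0025],"twist":0}]'

```text
t: 15.72
eef_pos: [614.2, -3.5, 192.2]
tcp_rot: [-3.141, -0.0, 1.614]
ft_force: [0.3, 0.1, -4.6]
opening: 0.274
grip_force: 30.0
```

No upward force 5 mm past the expected pin tip. Now a sideways check that the pin is in the bore.

Emit:
drive_tool --targets '[{"jaw":0,"travel":[0,0.001,0],"twist":0},{"jaw":0,"travel":[0,0.0018,0],"twist":0},{"jaw":0,"travel":[0,0.0018,0],"twist":0}]'

```text
t: 15.97
eef_pos: [616.3, -3.5, 192.3]
tcp_rot: [3.141, -0.0, 1.614]
ft_force: [-0.0, -0.1, -4.6]
opening: 0.272
grip_force: 30.0
```

Emit:
drive_tool --targets '[{"jaw":0,"travel":[0,-0.0018,0],"twist":0},{"jaw":0,"travel":[0,-0.0036,0],"twist":0},{"jaw":0,"travel":[0,-0.0036,0],"twist":0}]'

```text
t: 16.22
eef_pos: [613.3, -3.6, 192.6]
tcp_rot: [3.139, 0.0, 1.615]
ft_force: [6.6, -0.5, -7.3]
opening: 0.268
grip_force: 30.1
```

Emit:
drive_tool --targets '[{"jaw":0,"travel":[0,0.0018,0],"twist":0},{"jaw":0,"travel":[0.0018,0.0018,0],"twist":0},{"jaw":0,"travel":[0.0018,0.0018,0],"twist":0}]'

```text
t: 16.47
eef_pos: [614.2, -1.9, 192.4]
tcp_rot: [3.141, 0.001, 1.614]
ft_force: [1.0, -1.2, -5.7]
opening: 0.271
grip_force: 30.0
```

Emit:
drive_tool --targets '[{"jaw":0,"travel":[-0.0018,0,0],"twist":0},{"jaw":0,"travel":[-0.0036,0,0],"twist":0},{"jaw":0,"travel":[-0.0036,0,0],"twist":0}]'

```text
t: 16.72
eef_pos: [614.4, -4.4, 192.5]
tcp_rot: [3.141, -0.002, 1.614]
ft_force: [2.4, 6.7, -4.2]
opening: 0.272
grip_force: 30.0
```

Emit:
drive_tool --targets '[{"jaw":0,"travel":[0.0022,0.0007,0],"twist":0},{"jaw":0,"travel":[0.0022,0.0022,0],"twist":0},{"jaw":0,"travel":[0.0022,0.0029,0],"twist":0},{"jaw":0,"travel":[0.0022,0.0029,0],"twist":0}]'

```text
t: 17.05
eef_pos: [617.1, -3.1, 192.2]
tcp_rot: [-3.141, 0.0, 1.614]
ft_force: [1.0, -0.3, -5.0]
opening: 0.273
grip_force: 30.0
```

Emit:
drive_tool --targets '[{"jaw":0,"travel":[0,-0.0022,0],"twist":0},{"jaw":0,"travel":[0,-0.0022,0],"twist":0},{"jaw":0,"travel":[0.002,-0.0022,0],"twist":0},{"jaw":0,"travel":[0.002,-0.0022,0],"twist":0}]'

```text
t: 17.38
eef_pos: [614.9, -1.4, 192.3]
tcp_rot: [3.141, 0.001, 1.614]
ft_force: [-0.0, -2.1, -4.6]
opening: 0.27
grip_force: 30.0
```

Emit:
drive_tool --targets '[{"jaw":0,"travel":[-0.0018,0.001,0],"twist":0},{"jaw":0,"travel":[-0.0018,0.002,0],"twist":0},{"jaw":0,"travel":[-0.0018,0.003,0],"twist":0},{"jaw":0,"travel":[-0.0018,0.0035,0],"twist":0},{"jaw":0,"travel":[-0.0018,0.0035,0],"twist":0}]'

```text
t: 17.8
eef_pos: [617.9, -2.8, 192.2]
tcp_rot: [-3.14, -0.0, 1.613]
ft_force: [-4.5, -0.8, -4.0]
opening: 0.27
grip_force: 30.0
```

```bash
python3 -c "
from h import *
plan(614.5,-3.2,192.2,92.45);print(state()['moment'])
C=read_camera('scene');S=C['frame'];D=read_camera('top')
print(proj(C,[[619,-108,90],[619,-108,72]]))
cv2.imwrite('pics/h2.png',crop(np.ascontiguousarray(S[:,:,::-1]),215,105,90,100,6))"
```

```text
t17.80 pos [617.9  -2.8 192.2] yaw92.43 F [-4.5 -0.8 -4. ] travel [-0.0003 -0.0034 -0.    ] twist -0.0003
[-0.39144535  0.98780281 -0.44874668]
[[242.40888314 180.60127835]
 [243.5205893  186.13825822]]
```

View pics/h2.png

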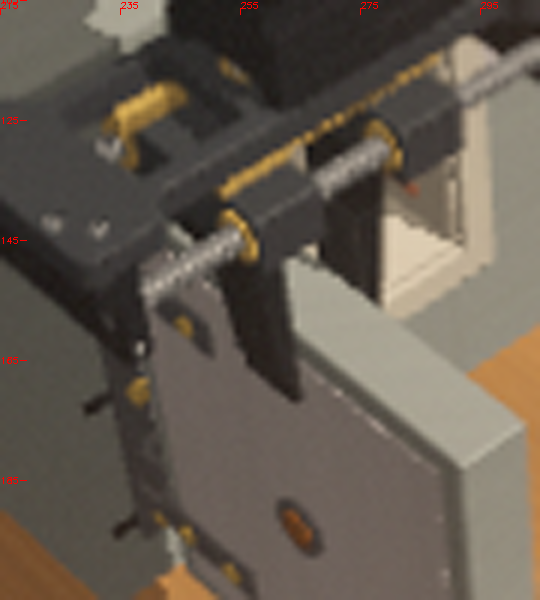

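The last view shows the door's strap at the hinge leaf, near (240,190), with both faces free. The side feel now stops on all four sides (x 613.5 to 617.6, y -4.3 to -1.6), so the pins are in the bores. I'll centre the door and lower it.

Emit:
drive_tool --targets '[{"jaw":0,"travel":[0,-0.0025,0],"twist":0},{"jaw":0,"travel":[0,-0.0025,0.001],"twist":0},{"jaw":0,"travel":[0,-0.0025,0.002],"twist":0},{"jaw":0,"travel":[0,-0.0025,0.003],"twist":0},{"jaw":0,"travel":[0,-0.0025,0.004],"twist":0},{"jaw":0,"travel":[0,-0.0025,0.004],"twist":0}]'

```text
t: 18.4
eef_pos: [616.0, -2.8, 188.1]
tcp_rot: [3.142, -0.0, 1.614]
ft_force: [0.3, 1.3, -5.6]
opening: 0.27
grip_force: 30.0
```

Emit:
drive_tool --targets '[{"jaw":0,"travel":[0,0,0.001],"twist":0},{"jaw":0,"travel":[0,0,0.002],"twist":0},{"jaw":0,"travel":[0,0,0.003],"twist":0},{"jaw":0,"travel":[0,0,0.003],"twist":0}]'

```text
t: 18.73
eef_pos: [615.9, -2.9, 185.1]
tcp_rot: [-3.141, -0.0, 1.614]
ft_force: [-0.1, -0.4, -5.3]
opening: 0.273
grip_force: 30.0
```

Emit:
drive_tool --targets '[{"jaw":0,"travel":[0,0,0.0007],"twist":0},{"jaw":0,"travel":[0,0,0.0014],"twist":0},{"jaw":0,"travel":[0,0,0.002],"twist":0},{"jaw":0,"travel":[0,0,0.0027],"twist":0},{"jaw":0,"travel":[0,0,0.0035],"twist":0},{"jaw":0,"travel":[0,0,0.0035],"twist":0}]'

```text
t: 19.23
eef_pos: [615.9, -2.9, 181.6]
tcp_rot: [-3.141, -0.0, 1.614]
ft_force: [-0.6, 0.8, -5.3]
opening: 0.27
grip_force: 30.0
```

Emit:
drive_tool --targets '[{"jaw":0,"travel":[0,0,0.0005],"twist":0},{"jaw":0,"travel":[0,0,0.001],"twist":0},{"jaw":0,"travel":[0,0,0.0015],"twist":0},{"jaw":0,"travel":[0,0,0.0015],"twist":0}]'

```text
t: 19.57
eef_pos: [616.0, -2.9, 180.3]
tcp_rot: [3.141, -0.0, 1.614]
ft_force: [0.7, -0.2, -4.4]
opening: 0.268
grip_force: 30.0
```

Emit:
drive_tool --targets '[{"jaw":0,"travel":[0,0,0.0005],"twist":0},{"jaw":0,"travel":[0,0,0.001],"twist":0},{"jaw":0,"travel":[0,0,0.001],"twist":0}]'

```text
t: 19.82
eef_pos: [616.1, -2.7, 179.8]
tcp_rot: [3.141, -0.0, 1.614]
ft_force: [-1.5, 2.4, 1.0]
opening: 0.273
grip_force: 30.0
```

Seated: it touches down at 180, where 179.5 was expected. I'll press slightly, then let go.

Emit:
drive_tool --targets '[{"jaw":0,"travel":[0,0,0.0004],"twist":0},{"jaw":0,"travel":[0,0,0.0004],"twist":0}]'

```text
t: 19.98
eef_pos: [616.2, -2.6, 179.4]
tcp_rot: [3.141, -0.0, 1.614]
ft_force: [-2.0, 2.6, 2.3]
opening: 0.274
grip_force: 30.0
```

Emit:
drive_tool --targets '[{"jaw":0.3,"travel":[0,0,0],"twist":0},{"jaw":0.35,"travel":[0,0,0],"twist":0},{"jaw":0.4,"travel":[0,0,0],"twist":0},{"jaw":0.5,"travel":[0,0,0],"twist":0},{"jaw":0.6,"travel":[0,0,0],"twist":0},{"jaw":0.6,"travel":[0,0,0],"twist":0},{"jaw":0.6,"travel":[0,0,0],"twist":0}]'

```text
t: 20.57
eef_pos: [616.0, -2.9, 178.9]
tcp_rot: [-3.142, -0.0, 1.614]
ft_force: [-0.5, 1.3, -0.3]
opening: 0.583
grip_force: 0.0
```

Emit:
drive_tool --targets '[{"jaw":0.6,"travel":[0,0,-0.005],"twist":0},{"jaw":0.6,"travel":[0,0,-0.02],"twist":0},{"jaw":0.6,"travel":[0,0,-0.04],"twist":0},{"jaw":0.6,"travel":[0,0,-0.055],"twist":0},{"jaw":0,"travel":[0.02,0.02,-0.055],"twist":0},{"jaw":0,"travel":[0.045,0.04,-0.055],"twist":0},{"jaw":0,"travel":[0.045,0.04,-0.055],"twist":0},{"jaw":0,"travel":[0.045,0.04,-0.055],"twist":0}]'

```text
t: 21.23
eef_pos: [654.2, 44.8, 233.8]
tcp_rot: [-3.141, -0.0, 1.616]
ft_force: [0.6, 0.1, -0.0]
opening: 0.374
grip_force: 0.0
```

Emit:
drive_tool --targets '[{"jaw":0,"travel":[0,0,0],"twist":0},{"jaw":0,"travel":[0,0,0],"twist":0},{"jaw":0,"travel":[0,0,0.01],"twist":0},{"jaw":0,"travel":[0,0,0.025],"twist":0},{"jaw":0,"travel":[0,0,0.04],"twist":0},{"jaw":0,"travel":[0,0,0.047],"twist":0},{"jaw":0,"travel":[0,0,0.047],"twist":0}]'

```text
t: 21.82
eef_pos: [653.0, 43.3, 185.0]
tcp_rot: [-3.138, -0.0, 1.613]
ft_force: [0.2, -0.2, 1.1]
opening: 0.004
grip_force: 0.0
```

```bash
cat > arc.py <<'E'
from h import *
s=state();p=s["eef_pos"];a=s["tcp_rot"][2]
print(s["t"],p.round(1),s["ft_force"].round(1),s["opening"])
H=np.array([620.3,-107.5])
def F(ph,r=150):
    ph=np.radians(ph);u=np.array([np.cos(ph),np.sin(ph)]);n=np.array([u[1],-u[0]])
    return H+r*u+n*(13+12*abs(n[0])+10*abs(n[1]))
E
python3 - <<'E'
from arc import *
for ph in [88,92.5,*np.arange(97,187,5)]:
    q=F(ph);d=q-p[:2];print(ph,q.round(1),(np.array([np.cos(a)*d[0]+np.sin(a)*d[1],np.sin(a)*d[0]-np.cos(a)*d[1]])/1e3).round(3))
E
```

```text
21.8167 [653.   43.3 185. ] [ 0.2 -0.2  1.1] 0.0035354741107531387
88 [650.9  41.5] [-0.002 -0.002]
92.5 [639.2  43.5] [ 0.001 -0.014]
97 [628.   44.6] [ 0.002 -0.025]
102 [615.3  44.8] [ 0.003 -0.038]
107 [602.6  44. ] [ 0.003 -0.05 ]
112 [590.  42.] [ 0.001 -0.063]
117 [577.4  39. ] [-0.001 -0.076]
122 [565.   34.8] [-0.005 -0.088]
127 [552.9  29.5] [-0.01  -0.101]
132 [541.2  23.1] [-0.015 -0.113]
137 [530.   15.6] [-0.022 -0.124]
142 [519.5   7.1] [-0.031 -0.135]
147 [509.7  -2.4] [-0.04  -0.145]
152 [500.8 -12.8] [-0.05  -0.155]
157 [492.7 -24.1] [-0.061 -0.163]
162 [485.7 -36.2] [-0.072 -0.17 ]
167 [479.9 -49. ] [-0.085 -0.177]
172 [475.2 -62.3] [-0.098 -0.182]
177 [471.7 -76.1] [-0.112 -0.186]
182 [469.6 -89.3] [-0.125 -0.189]
```

Emit:
drive_tool --targets '[{"jaw":0,"travel":[0,-0.005,0],"twist":0},{"jaw":0,"travel":[0.001,-0.01,0],"twist":0},{"jaw":0,"travel":[0.001,-0.013,0],"twist":0},{"jaw":0,"travel":[0.001,-0.016,0],"twist":0},{"jaw":0,"travel":[0.002,-0.02,0],"twist":0},{"jaw":0,"travel":[0.002,-0.025,0],"twist":0},{"jaw":0,"travel":[0.003,-0.031,0],"twist":0},{"jaw":0,"travel":[0.003,-0.038,0],"twist":0}]'

```text
t: 22.48
eef_pos: [615.3, 45.3, 187.0]
tcp_rot: [3.141, -0.0, 1.614]
ft_force: [0.6, -0.4, 0.6]
opening: 0.006
grip_force: 0.1
```

```bash
cat > dr.py <<'E'
# door's free end: compare top-edge grey pixels between frames
from h import *
cv2.imwrite("pics/cur.png",read_camera("scene")["frame"][:,:,::-1])
E
python3 -c "
from arc import *;print(s['moment'])"
```

```text
22.4833 [615.3  45.3 187. ] [ 0.6 -0.4  0.6] 0.005896042880073799
[-0.09003753  0.03837539 -0.06887077]
```

Emit:
drive_tool --targets '[{"jaw":0,"travel":[0,-0.006,0],"twist":0},{"jaw":0,"travel":[0,-0.012,0],"twist":0},{"jaw":0,"travel":[-0.001,-0.019,0],"twist":0},{"jaw":0,"travel":[-0.002,-0.025,0],"twist":0},{"jaw":0,"travel":[-0.003,-0.032,0],"twist":0},{"jaw":0,"travel":[-0.004,-0.038,0],"twist":0},{"jaw":0,"travel":[-0.006,-0.044,0],"twist":0},{"jaw":0,"travel":[-0.008,-0.05,0],"twist":0}]'

```text
t: 23.15
eef_pos: [565.7, 34.8, 187.0]
tcp_rot: [3.142, -0.0, 1.614]
ft_force: [0.9, -0.4, 0.1]
opening: 0.003
grip_force: 0.1
```

Emit:
drive_tool --targets '[{"jaw":0,"travel":[-0.002,-0.007,0],"twist":0},{"jaw":0,"travel":[-0.005,-0.013,0],"twist":0},{"jaw":0,"travel":[-0.007,-0.019,0],"twist":0},{"jaw":0,"travel":[-0.01,-0.025,0],"twist":0},{"jaw":0,"travel":[-0.013,-0.031,0],"twist":0},{"jaw":0,"travel":[-0.017,-0.036,0],"twist":0},{"jaw":0,"travel":[-0.021,-0.042,0],"twist":0},{"jaw":0,"travel":[-0.026,-0.047,0],"twist":0}]'

```text
t: 23.82
eef_pos: [519.8, 6.7, 186.9]
tcp_rot: [-3.142, -0.0, 1.614]
ft_force: [0.3, -0.7, -0.5]
opening: 0.005
grip_force: 0.1
```

Run:
```python
from arc import *
for ph in [142,147,152,157,162,167,170,173,176,178,180,182,183,184]:
    q=F(ph);d=q-p[:2];print(ph,q.round(1),(np.array([np.cos(a)*d[0]+np.sin(a)*d[1],np.sin(a)*d[0]-np.cos(a)*d[1]])/1e3).round(3))
C=read_camera("scene")
# where the door top free corner should be, for free-edge check
for ph in (137,142,147):
    r=np.radians(ph);u=np.array([np.cos(r),np.sin(r)]);n=np.array([u[1],-u[0]])
    print(ph,proj(C,[*(H+188*u+13*n),234]),proj(C,[*(H+188*u-13*n),234]))
cv2.imwrite("pics/cur.png",C["frame"][:,:,::-1])
hsv=cv2.cvtColor(C["frame"],cv2.COLOR_RGB2HSV)
m=cv2.inRange(hsv,(3,100,50),(14,200,140));m[:100]=0;m[280:]=0;m[:,:200]=0;m[:,400:]=0
n,l,st,ce=cv2.connectedComponentsWithStats(m)
for i in range(1,n):
    if st[i,4]>40:print("knob?",st[i],ce[i].round(0))
```

```text
23.8167 [519.8   6.7 186.9] [ 0.3 -0.7 -0.5] 0.005120331278015673
142 [519.5   7.1] [ 0. -0.]
147 [509.7  -2.4] [-0.009 -0.01 ]
152 [500.8 -12.8] [-0.019 -0.02 ]
157 [492.7 -24.1] [-0.03  -0.028]
162 [485.7 -36.2] [-0.041 -0.036]
167 [479.9 -49. ] [-0.054 -0.042]
170 [476.9 -56.9] [-0.062 -0.046]
173 [474.4 -65. ] [-0.07  -0.048]
176 [472.3 -73.3] [-0.078 -0.051]
178 [471.2 -78.9] [-0.083 -0.052]
180 [470.3 -84.5] [-0.089 -0.053]
182 [469.6 -89.3] [-0.094 -0.054]
183 [469.3 -91.8] [-0.096 -0.055]
184 [469.  -94.2] [-0.099 -0.055]
137 [[329.46639712 136.34624743]] [[329.67017573 127.17910534]]
142 [[329.81422645 130.51629123]] [[328.84610765 121.57268115]]
147 [[329.41338506 124.81634538]] [[327.31966433 116.15490304]]
knob? [ 325  100   75   46 2549] [367. 120.]
knob? [314 167  13  14 143] [320. 174.]
knob? [200 176  33  32 306] [212. 192.]
knob? [322 192  29  30 431] [336. 204.]
knob? [239 195  76  10 336] [274. 201.]
knob? [374 229  26  44 566] [390. 253.]
knob? [357 274  16   6  46] [364. 278.]
```

Emit:
drive_tool --targets '[{"jaw":0,"travel":[-0.004,-0.005,0],"twist":0},{"jaw":0,"travel":[-0.009,-0.01,0],"twist":0},{"jaw":0,"travel":[-0.014,-0.015,0],"twist":0},{"jaw":0,"travel":[-0.019,-0.02,0],"twist":0},{"jaw":0,"travel":[-0.024,-0.024,0],"twist":0},{"jaw":0,"travel":[-0.03,-0.028,0],"twist":0},{"jaw":0,"travel":[-0.036,-0.032,0],"twist":0},{"jaw":0,"travel":[-0.041,-0.036,0],"twist":0}]'

```text
t: 24.53
eef_pos: [485.9, -36.2, 186.9]
tcp_rot: [3.142, -0.0, 1.614]
ft_force: [0.5, 0.5, 0.6]
opening: 0.007
grip_force: 0.1
```

```bash
cat > knob.py <<'E'
from arc import *
C=read_camera("scene")
for ph in (142,152,157,162,165,168,175,180,182.5):
    r=np.radians(ph);u=np.array([np.cos(r),np.sin(r)]);n=np.array([u[1],-u[0]])
    print(ph,proj(C,[*(H+165*u+40*n),144]).round(1))
hsv=cv2.cvtColor(C["frame"],cv2.COLOR_RGB2HSV)
m=cv2.inRange(hsv,(3,100,50),(14,200,140));m[:100]=0;m[230:]=0;m[:,:260]=0;m[:,400:]=0
n,l,st,ce=cv2.connectedComponentsWithStats(m)
for i in range(1,n):
    if 60<st[i,4]<350:print("knob?",st[i],ce[i].round(1))
E
python3 knob.py
```

```text
24.5333 [485.9 -36.2 186.9] [0.5 0.5 0.6] 0.007283547640226279
142 [[318.7 173.8]]
152 [[320.1 163.4]]
157 [[319.8 158.4]]
162 [[318.9 153.4]]
165 [[318.1 150.5]]
168 [[317.1 147.7]]
175 [[313.9 141.4]]
180 [[311.1 137.2]]
182.5 [[309.5 135.2]]
knob? [313 146  13  14 141] [319.1 152.8]
```

The door is following: the knob centroid is at (319,153), which is φ≈162° against 182.5° shut. Continuing more slowly.

Emit:
drive_tool --targets '[{"jaw":0,"travel":[-0.006,-0.003,0],"twist":0},{"jaw":0,"travel":[-0.012,-0.006,0],"twist":0},{"jaw":0,"travel":[-0.018,-0.009,0],"twist":0},{"jaw":0,"travel":[-0.024,-0.011,0],"twist":0},{"jaw":0,"travel":[-0.029,-0.012,0],"twist":0},{"jaw":0,"travel":[-0.033,-0.013,0],"twist":0},{"jaw":0,"travel":[-0.037,-0.014,0],"twist":0},{"jaw":0,"travel":[-0.04,-0.015,0],"twist":0}]'

```text
t: 25.25
eef_pos: [473.0, -76.6, 186.9]
tcp_rot: [3.141, -0.0, 1.614]
ft_force: [0.0, 1.9, 0.1]
opening: 0.006
grip_force: 0.2
```

Emit:
drive_tool --targets '[{"jaw":0,"travel":[-0.0015,0,0],"twist":0},{"jaw":0,"travel":[-0.003,-0.0005,0],"twist":0},{"jaw":0,"travel":[-0.0045,-0.001,0],"twist":0},{"jaw":0,"travel":[-0.006,-0.001,0],"twist":0},{"jaw":0,"travel":[-0.007,-0.001,0],"twist":0}]'

```text
t: 25.67
eef_pos: [472.2, -83.2, 186.9]
tcp_rot: [-3.142, -0.0, 1.614]
ft_force: [0.0, 0.5, 0.2]
opening: 0.001
grip_force: 0.2
```

```bash
python3 knob.py
```

```text
25.6667 [472.2 -83.2 186.9] [0.  0.5 0.2] 0.0007353327638258073
142 [[318.7 173.8]]
152 [[320.1 163.4]]
157 [[319.8 158.4]]
162 [[318.9 153.4]]
165 [[318.1 150.5]]
168 [[317.1 147.7]]
175 [[313.9 141.4]]
180 [[311.1 137.2]]
182.5 [[309.5 135.2]]
knob? [304 130  13  14 131] [310.2 136.5]
```

Emit:
drive_tool --targets '[{"jaw":0,"travel":[-0.0007,0,0],"twist":0},{"jaw":0,"travel":[-0.0014,0,0],"twist":0},{"jaw":0,"travel":[-0.002,0,0],"twist":0},{"jaw":0,"travel":[-0.0026,0,0],"twist":0},{"jaw":0,"travel":[-0.003,0,0],"twist":0},{"jaw":0,"travel":[-0.003,0,0],"twist":0}]'

```text
t: 26.22
eef_pos: [472.4, -86.2, 186.9]
tcp_rot: [3.142, -0.0, 1.614]
ft_force: [-0.4, 0.1, 0.6]
opening: 0.007
grip_force: 0.1
```

Emit:
drive_tool --targets '[{"jaw":0,"travel":[-0.0006,0,0],"twist":0},{"jaw":0,"travel":[-0.0012,0,0],"twist":0},{"jaw":0,"travel":[-0.0018,0,0],"twist":0},{"jaw":0,"travel":[-0.0024,0,0],"twist":0},{"jaw":0,"travel":[-0.0024,0,0],"twist":0}]'

```text
t: 26.63
eef_pos: [472.5, -88.1, 186.9]
tcp_rot: [3.142, -0.001, 1.614]
ft_force: [0.3, 5.0, 0.3]
opening: 0.005
grip_force: 2.2
```

Emit:
drive_tool --targets '[{"jaw":0,"travel":[-0.0005,0,0],"twist":0},{"jaw":0,"travel":[-0.0008,0,0],"twist":0},{"jaw":0,"travel":[-0.0008,0,0],"twist":0}]'

```text
t: 26.88
eef_pos: [472.4, -88.1, 186.9]
tcp_rot: [-3.142, -0.002, 1.613]
ft_force: [0.9, 10.0, 1.7]
opening: 0.004
grip_force: 5.0
```

```bash
python3 knob.py | tail -3
```

```text
180 [[311.1 137.2]]
182.5 [[309.5 135.2]]
knob? [303 129  13  13 127] [309.  134.9]
```

Firm stop, and the knob is at (309,134.9) where (309.5,135.2) is predicted for shut. Retreating.

Emit:
drive_tool --targets '[{"jaw":0,"travel":[0.001,0,0],"twist":0},{"jaw":0,"travel":[0.003,0,0],"twist":0},{"jaw":0,"travel":[0.015,0,0],"twist":0},{"jaw":0,"travel":[0.04,0,0],"twist":0},{"jaw":0,"travel":[0.07,0,-0.02],"twist":0},{"jaw":0,"travel":[0.1,0,-0.05],"twist":0},{"jaw":0,"travel":[0.13,0,-0.08],"twist":0},{"jaw":0,"travel":[0.16,0,-0.1],"twist":0}]'

```text
t: 27.6
eef_pos: [465.5, 72.2, 289.3]
tcp_rot: [3.14, 0.0, 1.613]
ft_force: [0.2, 0.4, 0.3]
opening: 0.006
grip_force: 0.0
```

Emit:
drive_tool --targets '[{"jaw":0,"travel":[0.03,0,0],"twist":0},{"jaw":0,"travel":[0.05,0,0],"twist":0},{"jaw":0,"travel":[0.05,0,0],"twist":0},{"jaw":0,"travel":[0.05,0,0],"twist":0}]'

```text
t: 27.93
eef_pos: [463.1, 121.6, 286.9]
tcp_rot: [3.141, 0.0, 1.616]
ft_force: [-0.1, 0.4, -0.1]
opening: 0.004
grip_force: 0.0
```

```bash
python3 knob.py | tail -3
python3 - <<'E'
from arc import *
C=read_camera("scene");D=read_camera("top")
# lower edge of door's dark face vs model: intensity profile down the shut door's middle, and the top edge
u=np.array([-.999,-.043]);n=np.array([-.043,.999])
q=H+103*u+13*n
g=cv2.cvtColor(C["frame"],cv2.COLOR_RGB2GRAY)
for z0 in (234,44):
    a=proj(C,[*q,z0])[0];print("edge",z0,a.round(1),g[int(a[1])-8:int(a[1])+9,int(round(a[0]))])
# free edge vertical line: top and bottom corners columns
for z0 in(215,65):
    a=proj(C,[*(H+188*u+13*n),z0])[0];print("free",z0,a.round(1),g[int(round(a[1])),int(a[0])-8:int(a[0])+9])
f0=cv2.imread("pics/scene0.png")[:,:,::-1]
for nm,(x,y) in dict(jar=(360,204),pot=(220,293),block=(298,337)).items():
    print(nm,np.abs(f0[y-30:y+30,x-25:x+25].astype(int)-C["frame"][y-30:y+30,x-25:x+25]).mean())
E
```

```text
180 [[311.1 137.2]]
182.5 [[309.5 135.2]]
knob? [303 130  14  14 127] [309.6 136.4]
27.9833 [463.2 120.8 286.8] [ 0.6 -0.  -0.2] 0.0031721020437767717
edge 234 [276.9 109.3] [ 78  88  98  98  97  98  98  96  99  98  95  84  75  75  75  95 100]
edge 44 [283.  174.6] [168 169 169 168 169 169 169 169 167 145 130 143 137 139 145 146 148]
free 215 [308.1  98.4] [150  95  88  82  76  76  76  75  78  76  83 104 104 102  99  90  75]
free 65 [309.4 150.3] [167 168 169 167 166 166 167 160 133 133 135 135 134 135 137 135 135]
jar 25.222444444444445
pot 0.9687777777777777
block 0.8924444444444445
```

The knob now reads (309.6,136.4), so the door may have eased back about 1–2°, or it could be shading from the arm. I'll check this with patch matching on a second gentle push, and check the jar too.

```bash
cat > pt.py <<'E'
from h import *
import sys
C=read_camera("scene");np.save("pics/"+sys.argv[1]+".npy",C["frame"])
D=read_camera("top");h=cv2.cvtColor(D["frame"],cv2.COLOR_RGB2HSV)
T=cv2.cvtColor(D["frame"],cv2.COLOR_RGB2HSV);m=cv2.inRange(T,(105,150,80),(122,255,255));m[:280]=0;m[350:]=0;m[:,:345]=0;m[:,395:]=0
M=cv2.moments(m);print("lid",M["m00"]/255,M["m10"]/max(M["m00"],1),M["m01"]/max(M["m00"],1))
t=cv2.cvtColor(cv2.imread("pics/top0.png"),cv2.COLOR_BGR2HSV);m=cv2.inRange(t,(105,150,80),(122,255,255));m[:280]=0;m[350:]=0;m[:,:345]=0;m[:,395:]=0
M=cv2.moments(m);print("lid0",M["m00"]/255,M["m10"]/max(M["m00"],1),M["m01"]/max(M["m00"],1))
# free edge of the shut door seen from above (against kiln face): projected model vs. image row profile
H=np.array([620.3,-107.5])
g=cv2.cvtColor(D["frame"],cv2.COLOR_RGB2GRAY)
for ph in(180,182.5):
    r=np.radians(ph);u=np.array([np.cos(r),np.sin(r)]);n=np.array([u[1],-u[0]])
    for rr in(30,170):
        a=proj(D,[*(H+rr*u+13*n),234])[0];print(ph,rr,"outer top edge",a.round(1),g[int(round(a[1])),int(a[0])-10:int(a[0])+16])
E
python3 pt.py a
```

```text
lid 23.0 375.5652173913044 326.7826086956522
lid0 328.0 367.6280487804878 317.5762195121951
180 30 outer top edge [463.8 228.9] [185 173 133  98  73  62  56  62  69  76  76 104 148 160 161 160 159 164
 162 161 161 161 161 156 154 132]
180 170 outer top edge [468.8 307.4] [102  93  86  85  86  83  81  78  81  78  87  89  87  79  88 105 130 147
 155 157 156 159 158 156 156 156]
182.5 30 outer top edge [464.5 229.2] [173 133  98  73  62  56  62  69  76  76 104 148 160 161 160 159 164 162
 161 161 161 161 156 154 132 100]
182.5 170 outer top edge [473.  307.5] [ 82  80  81  82  83  82  90  84  84  91 103 129 150 154 156 156 158 155
 155 155 155 149 125  95  85 100]
```

The top view shows the door's outer top edge at 464.0/473.6 px; the shut model gives 464.5/473.0 and 2.5° open gives 463.8/468.8. So the top edge is shut. One gentle press lower down will make sure the door isn't leaning out.

Emit:
drive_tool --targets '[{"jaw":0,"travel":[-0.03,0.004,0],"twist":0},{"jaw":0,"travel":[-0.06,0.008,0],"twist":0},{"jaw":0,"travel":[-0.09,0.012,0.03],"twist":0},{"jaw":0,"travel":[-0.12,0.016,0.065],"twist":0},{"jaw":0,"travel":[-0.15,0.0165,0.1],"twist":0},{"jaw":0,"travel":[-0.17,0.0165,0.125],"twist":0},{"jaw":0,"travel":[-0.18,0.0165,0.142],"twist":0},{"jaw":0,"travel":[-0.187,0.0165,0.142],"twist":0}]'

```text
t: 28.85
eef_pos: [486.3, -67.4, 141.7]
tcp_rot: [-3.136, -0.002, 1.611]
ft_force: [0.8, 0.8, -0.4]
opening: 0.002
grip_force: 0.0
```

Emit:
drive_tool --targets '[{"jaw":0,"travel":[-0.004,0,0],"twist":0},{"jaw":0,"travel":[-0.008,0,0],"twist":0},{"jaw":0,"travel":[-0.012,0,0],"twist":0},{"jaw":0,"travel":[-0.014,0,0],"twist":0},{"jaw":0,"travel":[-0.016,0,0],"twist":0},{"jaw":0,"travel":[-0.0165,0,0],"twist":0},{"jaw":0,"travel":[-0.0165,0,0],"twist":0}]'

```text
t: 29.43
eef_pos: [488.8, -81.9, 145.3]
tcp_rot: [3.141, 0.0, 1.614]
ft_force: [-0.3, 0.4, -0.5]
opening: 0.007
grip_force: 0.0
```

Emit:
drive_tool --targets '[{"jaw":0,"travel":[-0.0008,0,0],"twist":0},{"jaw":0,"travel":[-0.0016,0,0],"twist":0},{"jaw":0,"travel":[-0.0024,0,0],"twist":0},{"jaw":0,"travel":[-0.0032,0,0],"twist":0},{"jaw":0,"travel":[-0.004,0,0],"twist":0},{"jaw":0,"travel":[-0.004,0,0],"twist":0}]'

```text
t: 29.93
eef_pos: [488.9, -86.2, 144.9]
tcp_rot: [-3.141, -0.0, 1.614]
ft_force: [-0.6, 0.8, 0.7]
opening: 0.001
grip_force: 0.1
```

Emit:
drive_tool --targets '[{"jaw":0,"travel":[-0.0006,0,0],"twist":0},{"jaw":0,"travel":[-0.0012,0,0],"twist":0},{"jaw":0,"travel":[-0.0018,0,0],"twist":0},{"jaw":0,"travel":[-0.0022,0,0],"twist":0},{"jaw":0,"travel":[-0.0022,0,0],"twist":0}]'

```text
t: 30.35
eef_pos: [488.9, -87.0, 144.7]
tcp_rot: [-3.141, -0.002, 1.613]
ft_force: [1.8, 10.8, -0.3]
opening: 0.005
grip_force: 5.2
```

```bash
python3 knob.py|tail -1; python3 pt.py b|tail -1
```

```text
knob? [303 129  13  14 130] [308.7 135.3]
  67  67  64  69  64  66  64  67]
```

Emit:
drive_tool --targets '[{"jaw":0,"travel":[0.0006,0,0],"twist":0},{"jaw":0,"travel":[0.0012,0,0],"twist":0},{"jaw":0,"travel":[0.0025,0,0],"twist":0},{"jaw":0,"travel":[0.006,0,0],"twist":0},{"jaw":0,"travel":[0.015,0,0],"twist":0},{"jaw":0,"travel":[0.03,0,-0.02],"twist":0},{"jaw":0,"travel":[0.055,0,-0.05],"twist":0},{"jaw":0,"travel":[0.085,0,-0.08],"twist":0}]'

```text
t: 31.17
eef_pos: [484.8, -3.2, 225.0]
tcp_rot: [-3.14, -0.0, 1.612]
ft_force: [0.1, 0.3, -0.4]
opening: 0.003
grip_force: 0.0
```

Emit:
drive_tool --targets '[{"jaw":0,"travel":[0.04,0,-0.03],"twist":0},{"jaw":0,"travel":[0.08,0,-0.06],"twist":0},{"jaw":0,"travel":[0.12,0,-0.06],"twist":0},{"jaw":0,"travel":[0.16,0,-0.06],"twist":0},{"jaw":0,"travel":[0.2,0,-0.06],"twist":0},{"jaw":0,"travel":[0.24,0,-0.06],"twist":0},{"jaw":0,"travel":[0.28,0,-0.06],"twist":0},{"jaw":0,"travel":[0.3,0,-0.06],"twist":0}]'

```text
t: 31.83
eef_pos: [471.3, 299.6, 284.4]
tcp_rot: [3.141, -0.001, 1.616]
ft_force: [0.0, -0.9, -0.2]
opening: 0.002
grip_force: 0.0
```

Emit:
drive_tool --targets '[{"jaw":0,"travel":[0.02,0,0],"twist":0},{"jaw":0,"travel":[0.02,0,0],"twist":0},{"jaw":0,"travel":[0.02,0,0],"twist":0}]'

```text
t: 32.08
eef_pos: [470.9, 316.7, 284.1]
tcp_rot: [-3.141, 0.0, 1.616]
ft_force: [-0.4, 0.0, 0.8]
opening: 0.005
grip_force: 0.0
```

```bash
python3 knob.py|tail -1; python3 pt.py c
python3 - <<'E'
import numpy as np,cv2
a,b,c=[np.load(f"pics/{k}.npy") for k in "abc"]
for n,im in(("a",a),("c",c)):
  for nm,(x,y,w,h) in dict(knob=(300,127,20,20)).items():
    r=cv2.matchTemplate(cv2.resize(im[y-6:y+h+6,x-6:x+w+6],None,fx=5,fy=5,interpolation=2),cv2.resize(b[y:y+h,x:x+w],None,fx=5,fy=5,interpolation=2),cv2.TM_CCOEFF_NORMED)
    _,v,_,l=cv2.minMaxLoc(r);print(n,nm,(np.array(l)/5-6),v)
f0=cv2.imread("pics/scene0.png")[:,:,::-1]
print("jar",np.abs(f0[175:230,340:380].astype(int)-c[175:230,340:380]).mean())
E
```

```text
knob? [303 129  13  14 129] [308.9 135.6]
lid 237.0 366.67510548523205 321.0295358649789
lid0 328.0 367.6280487804878 317.5762195121951
180 30 outer top edge [463.8 228.9] [115 113  92  72  68  60  63  65  71  74  74  81  91  99 107 102 105 100
 104 103 107 106 114 134 147 141]
180 170 outer top edge [468.8 307.4] [107 106 106  96  90  82  85  86  84  84  90  87  97  95  86  91  95  99
 102 101  99 102 104 100 100 101]
182.5 30 outer top edge [464.5 229.2] [113  92  72  68  60  63  65  71  74  74  81  91  99 107 102 105 100 104
 103 107 106 114 134 147 141 112]
182.5 170 outer top edge [473.  307.5] [ 88  89  84  89  87  85  87  87  91  87  87 100  99  99 102 100 102 103
  99 102 100 103  98  96  85  75]
a knob [0.6 0.6] 0.8310331106185913
c knob [0.2 0. ] 0.8610435724258423
jar 26.17742424242424
```

Run:
```python
from h import *
f={"s0":cv2.imread("pics/scene0.png"),"s1":np.load("pics/c.npy")[:,:,::-1],"t0":cv2.imread("pics/top0.png"),"t1":read_camera("top")["frame"][:,:,::-1]}
for k,im in f.items():
    x0,x1,y0,y1=(335,385,170,235) if k[0]=="s" else (340,395,295,350)
    h=cv2.cvtColor(np.ascontiguousarray(im[y0:y1,x0:x1]),cv2.COLOR_BGR2HSV)
    m=cv2.inRange(h,(100,90,15),(130,255,255));x,y,w,hh=cv2.boundingRect(m);print(k,(m>0).sum(),x+x0,y+y0,w,hh)
```

```text
s0 433 349 183 25 24
s1 421 349 183 25 23
t0 544 354 308 27 26
t1 560 354 308 27 27
```

The jar hasn't moved: its lid's bounding box is the same in both views. Handing in.

```bash
python3 -c "
from cell import *
print(job_done())"
```

```text
the job is handed in; nothing more can be done
None
```

The door is hung on both pins, seated and swung shut against the gasket; the jar, pot and block stand where they were, and the job is handed in at about 32 s, though my first grasp missed and pressed about 36 N onto the door's top edge.

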